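# Shut and latch the tackle case

## Robot

A 6-joint arm with a two-finger parallel gripper is mounted at the origin on the work surface. World frame = base frame: x ahead of the robot, y to its left, z up, the work surface at z = 0. Lengths are in m, angles in rad, forces in N, time in s.
With the tool pointing down it reaches from about 0.375 to 0.9 m from the base axis. Payload 3.1 kg.
Tool frame: the origin (TCP) lies on the centre line of the jaws, within the pads' length; the fingertips stand robot.tcp_to_tips ahead of it and the grasp point (between the pads) lies 3 mm ahead of it (robot.tcp_to_tips is the distance from the TCP to the fingertips, in m); z points along the fingers, y is the line along which they close (so a half turn about z gives the same grasp; the last joint's range is limited). The gripper opens to 87 mm and grips with 3 to 60 N. Pads are 19 mm wide; open, the fingers measure 117 mm over their backs; the gripper's body (75 mm by 190 mm) begins 51 mm behind the grasp point.
Start: joints at [1.159, 0.527, 1.433, -0, 1.181, -0.178], TCP at [0.145, 0.608, 0.245] pointing down, gripper open.
Joint ranges: [-3.08, 3.08], [-0.75, 2.2], [0.22, 2.44], [-1.43, 4.57], [0, 2.65], [-2.85, 2.85]. Speed limits (rad/s): [2.79, 2.79, 3.14, 3.14, 3.14, 3.14].

## Interface

Orientations are given as a unit quaternion [x, y, z, w].
In Python, from rig import robot gives the robot as it stands. The module is installed in compiled form; this text tells all that it offers.
- The arm moves only by the shell command python3 -m jog 'ROWS' [FORCE]. ROWS is JSON, one flat list of numbers, 5 for each row, row after row: the finger opening in m, from 0 to 0.087, then the shift along the tool's x, y, z in m, then the turn about the tool's z in units of 10 degrees (1.0 is 10 degrees). In form: [claw, x, y, z, roll, claw, x, y, z, roll, ...]. A call has 1 to 20 rows; each row shifts and turns the commanded pose from where the row before left it, along the tool's axes as they then stand; what a row does not reach is not made up. A row lasts 1/8 s, in which the tool goes at most 62.5 mm and 10.7 degrees, less where a joint would pass 70% of its speed; a pose out of reach is approached as far as the arm can. A call with a gripper value outside its range is refused whole. The fingers move at their own pace and stop on an object; FORCE is the grip in N (left out, the last holds). Time passes only in rows, so rows that do not move let the fingers close. It gives the time, the measured TCP pose, the force, the opening and the grip force at its end, in the units of the state.
- robot.get_obs(): the state, without advancing time (a new reading comes with each control period).
- robot.camera(name): name is "side" or "top" or "wrist"; returns the picture (420x560x3 uint8, blue, green, red); there is no depth.
- robot.camera_model(name): a dict with "fx", "fy", "cx", "cy" (pixels), "R" (3x3) and "t" (3): a world point X has camera coordinates R X + t; the wrist camera has in their place "tool_from_camera" (4x4, takes a point from camera to tool coordinates, whose origin is the TCP and whose axes are the flange's). Camera axes: x right, y down, z forward; pixel columns grow to the right and rows downward; lengths in m; the calibration is good to about 2 mm. A picture is of the moment at which its call begins: read the wrist's pose just before it. camera_model takes no time and is no camera call.
- robot.hand_in(): hands the job in; it is judged then, once.
Trained networks look in the newest picture that a camera, given by its name, has taken for a name from the list of things; names that differ only in an ending like _2 or _b are one class to them, and where a whole thing is asked for, a point or a joint stands for the part that bears it (a point fixed in the world has none). Each returns a list of dicts, best first, with "conf" (0 to 1); they miss things now and then, are a little off and sometimes report something else, mostly with a low value. They report only what shows in the picture. A call takes as long as a camera call.
- robot.look_for(camera, label): "extent" ([centre column, centre row, width, height] in pixels, round what is visible of it).
- robot.outline_of(camera, label): "region" (420x560 bool, what is visible of it) and "extent" ([centre column, centre row, width, height] in pixels, round what is visible of it).
The state is a dict: "time": time; "q": joint angles; "joint_velocities": joint speeds; "joint_torque": joint torques, N m; "position": TCP position; "tool_rot": TCP orientation; "ft_force": force on the tool from outside, world axes, zero at the start; "moment": the same for the moment, N m; "grip_width": finger opening in m; "grip_force": force on a finger pad.
Only numpy, scipy, OpenCV 4.12 (cv2) and the standard library are available. Lean on these libraries where they do the work, as an engineer would, in place of code of your own. Each camera call takes 0.05 s, during which the arm holds its last target. There are 200 camera calls.

## Task

The yellow tackle case stands open on the ledge. Without gripping anything, push its lid over so that it shuts, then push the two black latches on the lid's front edge down, one after the other or together, until both lie flat against the front of the case. Leave the case standing where it is, do not lift it, and leave the reel, the sinker set and the lure alone.

Things in the scene. Friction and masses are not known exactly. Their poses are not given: they have to be found in the camera images.
- case: yellow plastic tackle case, loose on the ledge (1.3 to 2 kg filled, so a push of a few newtons does not slide it). Outside 120 mm along its x, 240 mm along its y, 65 mm high without the lid. Origin: centre of its underside. Its -x side is the front, where the latches close; the lid's hinge runs along the top of its +x side (the back). z is up.
- lid (a joint): angle of the yellow lid (a flat plate 120 x 240 x 12 mm): 0 is shut, lying on the rim with its top 77 mm above the ledge; 1.57 is upright; it stops at 1.9, leaning back. Friction keeps it where it is near upright; pushed forward from its back face to below about 0.9 rad it falls shut by itself in about a second.
- lid_hinge (a point): middle of the lid's hinge line, on the case's back top edge, 60 mm along the case's +x from its centre and 65 mm above the ledge; the hinge line is parallel to the case's y. The lid's underside (inner face when open) passes through it.
- lid_edge (a point): middle of the lid's free front edge, half-way through its thickness, 120 mm from the hinge; it moves with the lid
- latch_left (a joint): angle of the left latch (at the case's +y) to the lid: a black flap with a red lip, 36 mm wide, 34 mm long, 4 mm thick, on a pin along the lid's front edge. 0 is closed: hanging straight down, flat against the case's front (with 2 mm gap); 1.57 sticks straight out from the lid's edge in the lid's plane; larger is folded back up towards the lid's top, stop at 2.7. It stays where it is left (about 0.6 N at its tip moves it).
- latch_right (a joint): angle of the right latch (at the case's -y); the same as the left
- latch_left_pin (a point): middle of the left latch's pin: 64 mm from the case's centre along its -x, 65 mm along its +y, and 73 mm above the ledge when the lid is shut; it moves with the lid
- latch_right_pin (a point): middle of the right latch's pin, 65 mm along the case's -y; otherwise as the left
- latch_left_tip (a point): middle of the left latch's free edge, 34 mm from its pin
- latch_right_tip (a point): middle of the right latch's free edge, 34 mm from its pin
- reel: grey and aluminium fishing reel lying on its side plate, 64 mm across, about 70 mm high with its crank knob; origin: centre of its underside. Leave alone.
- sinkers: set of four steel sinkers on a grey square base, 60 x 60 mm, 38 mm high; origin: centre of its underside. Leave alone.
- lure: green shad lure, about 100 mm long along its x, 24 mm wide, 22 mm high; origin on its underside, near its middle. Leave alone.

How it is judged:
By the outcome, as a careful person would: the job done as asked, in the order asked, and still so for the second after the job is handed in, with the robot touching nothing.
It also fails if it takes over 50 s, if anything falls off the work surface, if the arm or the gripper's body presses on something with over 40 N, if the wrist force passes 120 N, or if a joint passes its speed limit or range.

## Working session

There is one attempt and no reset: what is moved stays moved. The work goes in short steps, Python scripts to look and compute and a shell command to move; the robot and the scene stay as the last step left them, time stands still between calls to the robot, and variables do not carry over. Pictures are saved under pics/ and viewed, at most 10 in all, crops included, and the job is handed in when it is done.

```bash
mkdir -p pics; cat > h.py <<'E'
import numpy as np,cv2
from rig import robot
def save(names,fn):
    ims=[robot.camera(n) for n in names]
    im=np.hstack(ims); s=min(1,800/im.shape[1]); cv2.imwrite('pics/'+fn,cv2.resize(im,None,fx=s,fy=s))
def ray(cam,u,v):
    m=robot.camera_model(cam);R=np.array(m['R']);t=np.array(m['t'])
    d=R.T@np.array([(u-m['cx'])/m['fx'],(v-m['cy'])/m['fy'],1]);return -R.T@t,d
def atz(cam,u,v,z):
    o,d=ray(cam,u,v);return o+d*(z-o[2])/d[2]
def proj(cam,X):
    m=robot.camera_model(cam);c=np.array(m['R'])@X+np.array(m['t']);return m['fx']*c[0]/c[2]+m['cx'],m['fy']*c[1]/c[2]+m['cy']
E
python3 - <<'E'
from h import *
save(['top'],'a.png');save(['side'],'b.png')
print(robot.get_obs(),robot.tcp_to_tips)
for c in('top','side'):
    print(c,robot.camera_model(c))
    for l in('case','lid','lid_hinge','latch_left','reel','sinkers','lure'):
        print(l,[(np.round(d['extent']),round(d['conf'],2)) for d in robot.look_for(c,l)[:3]])
E
```

```text
{'time': 0.1, 'q': array([ 1.15849429e+00,  5.28359084e-01,  1.43376659e+00, -4.69384754e-06,
        1.18141821e+00, -1.78522700e-01]), 'joint_velocities': array([-1.09578512e-03, -2.71196998e-03, -2.56835545e-03, -1.56655499e-05,
       -8.10566858e-04, -4.89815078e-04]), 'joint_torque': array([ 8.95746871e-05, -4.40987170e+01, -1.77152002e+01,  6.34907233e-02,
        5.34442754e-02, -3.60766717e-05]), 'position': array([0.14451952, 0.60742654, 0.24368054]), 'tool_rot': array([ 1.16622724e-01,  9.93175809e-01, -9.33984434e-04, -2.81958430e-04]), 'ft_force': array([ 0.30798137, -0.28631647,  0.23785425]), 'moment': array([-0.02738427, -0.04996136, -0.01443579]), 'grip_force': 0.0, 'grip_width': 0.08695727903968493} 0.022
top {'fx': 542.4311463934764, 'fy': 542.4311463934764, 'cx': 282.4103521399379, 'cy': 207.53879390043687, 'R': array([[-0.01152925, -0.99978007, -0.01751808],
       [-0.9935771 ,  0.01342645, -0.11235784],
       [ 0.11256833,  0.01611016, -0.99351338]]), 't': array([0.06760924, 0.55515892, 1.22735959])}
case [(array([321., 203., 119., 131.]), 0.63)]
lid [(array([
[... 398 characters left out ...]
': 411.3183006694483, 'cx': 282.51344558649583, 'cy': 214.70042161386147, 'R': array([[-0.98693359, -0.16049846, -0.01422406],
       [-0.08070733,  0.56882196, -0.81849123],
       [ 0.13945754, -0.80664851, -0.57434291]]), 't': array([0.5499523 , 0.06408657, 0.73016637])}
case [(array([290., 188., 143., 141.]), 0.88), (array([279., 145.,  25.,  29.]), 0.62), (array([229., 126.,  24.,  20.]), 0.2)]
lid []
lid_hinge [(array([289., 185., 138., 143.]), 0.98), (array([230., 125.,  24.,  21.]), 0.45)]
latch_left [(array([282., 148.,  26.,  32.]), 0.53)]
reel [(array([384., 259.,  40.,  54.]), 0.9), (array([228., 124.,  27.,  17.]), 0.71)]
sinkers []
lure [(array([343., 173.,  25.,  24.]), 0.54)]
```

View pics/a.png

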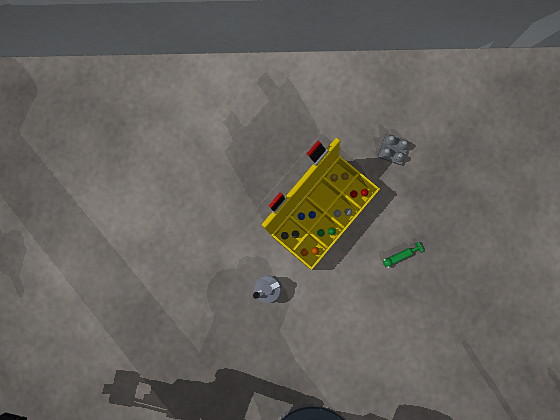

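View pics/b.png

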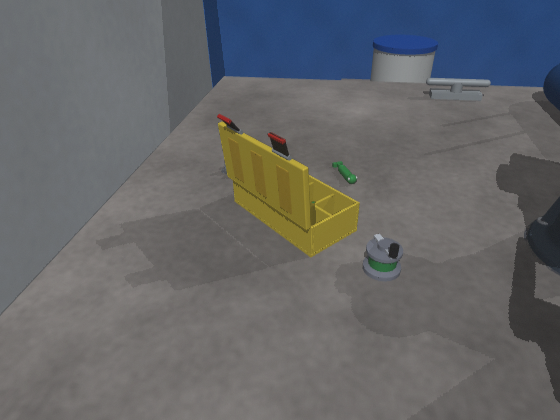

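The top view shows the open case (front rim corners near 312,269 and 379,188), with the lid up on the upper left. The reel is near (267,290), the sinkers at (395,149) and the lure at (403,257). The side view shows the lid's back with both latches folded up. I'll zoom in for accurate corners.

```bash
python3 - <<'E'
from h import *
a=robot.camera('top')[125:280,250:400]; b=robot.camera('side')[105:260,210:360]
c=np.hstack([a,b]);cv2.imwrite('pics/c.png',cv2.resize(c,(798,412),interpolation=cv2.INTER_CUBIC))
E
```

```text
(no output)
```

View pics/c.png

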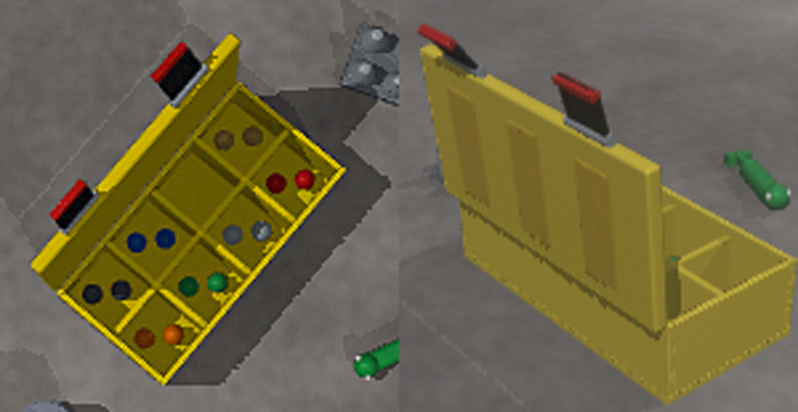

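```bash
cat > fit.py <<'E'
from h import *
from scipy.optimize import least_squares
def W(p,c):
    x,y,yaw=p[:3];C,S=np.cos(yaw),np.sin(yaw);return np.array([x+C*c[0]-S*c[1],y+S*c[0]+C*c[1],c[2]])
def L(a,d,y,t): # lid pt in case frame
    return np.array([.06-np.cos(a)*d+np.sin(a)*t,y,.065+np.sin(a)*d+np.cos(a)*t])
def T(a,l,y): return L(a,.124+.034*np.sin(l),y,.008-.034*np.cos(l))
E
cat > f2.py <<'E'
from fit import *
zt=lambda x,y:(250+x/2.66,125+y/2.66); zs=lambda x,y:(210+(x-399)/2.66,105+y/2.66)
obs=[('top',zt(165,383),lambda p:(-.06,.12,.065)),('top',zt(345,170),lambda p:(-.06,-.12,.065)),('top',zt(60,290),lambda p:(.06,.12,.065)),('top',zt(240,85),lambda p:(.06,-.12,.065)),
('side',zs(668,402),lambda p:(.06,.12,0)),('side',zs(465,250),lambda p:(.06,-.12,0)),('side',zs(788,330),lambda p:(-.06,.12,0)),('side',zs(795,260),lambda p:(-.06,.12,.065)),
('top',zt(42,272),lambda p:L(p[3],.12,.12,0)),('top',zt(238,38),lambda p:L(p[3],.12,-.12,.012)),('side',zs(660,163),lambda p:L(p[3],.12,.12,.006)),('side',zs(422,42),lambda p:L(p[3],.12,-.12,.012)),
('top',zt(70,200),lambda p:T(p[3],p[4],.065)),('top',zt(172,62),lambda p:T(p[3],p[5],-.065)),('side',zs(577,88),lambda p:T(p[3],p[4],.065)),('side',zs(440,40),lambda p:T(p[3],p[5],-.065))]
f=lambda p:np.concatenate([np.subtract(proj(c,W(p,k(p))),o) for c,o,k in obs])
r=least_squares(f,[.5,-.05,.8,1.6,2,2],loss='soft_l1');p=r.x
print(p,np.degrees(p[2]));print(np.round(f(p).reshape(-1,2),1))
np.save('p.npy',p)
for n,k in dict(hinge=(.06,0,.065),edge=L(p[3],.12,0,.006),tipL=T(p[3],p[4],.065),tipR=T(p[3],p[5],-.065)).items():print(n,W(p,k))
for l,u in dict(reel=(268,288),sink=(394,149),lure=(403,258)).items():print(l,atz('top',*u,.03))
m=robot.camera_model('wrist');print(m['tool_from_camera'])
E
python3 f2.py
```

```text
[ 0.54200302 -0.03805924  0.84193154  1.6124616   1.95092983  2.41087162] 48.239123762878734
[[-0.6  0.4]
 [ 1.   0. ]
 [-1.6  0.1]
 [ 0.  -2.2]
 [-0.4  0.1]
 [ 0.6  0.9]
 [ 0.9  0.8]
 [ 1.4 -1.2]
 [ 1.   1.5]
 [-0.4 -1.9]
 [ 0.3 -0.5]
 [ 1.3 -0.5]
 [-0.4 -1. ]
 [-0.7 -0.9]
 [-0.2 -2.6]
 [-1.1 -1.4]]
hinge [0.58196442 0.00669662 0.065     ]
edge [0.58928613 0.01489677 0.18464594]
tipL [0.55151331 0.07018625 0.21957919]
tipR [ 0.65669181 -0.00720458  0.21017665]
reel [0.3713909  0.09578906 0.03      ]
sink [ 0.69078344 -0.20261296  0.03      ]
lure [ 0.43605971 -0.21436791  0.03      ]
[[-8.43088465e-04 -9.54167583e-01 -2.99271638e-01  8.33939015e-02]
 [ 9.99999478e-01 -9.77166092e-04  2.98365001e-04 -1.03324019e-04]
 [-5.77128308e-04 -2.99271230e-01  9.54167909e-01 -1.40306138e-01]
 [ 0.00000000e+00  0.00000000e+00  0.00000000e+00  1.00000000e+00]]
```

The fit residuals are about 1 px, so the pose is good. I'll roll so that tool x lies along case +x, close the fingers and rise.

```bash
python3 -m jog '[0,0,0,-0.005,0.98, 0,0,0,-0.005,0.98, 0,0,0,-0.005,0.98, 0,0,0,-0.005,0.98, 0,0,0,-0.005,0.98, 0,0,0,-0.005,0.98, 0,0,0,-0.005,0.98, 0,0,0,-0.005,0.98, 0,0,0,-0.005,0.98, 0,0,0,-0.005,0.98, 0,0,0,-0.005,1.02, 0,0,0,-0.005,1.02, 0,0,0,0,0]' 5
cat > togo.py <<'E'
import sys
from fit import *
from scipy.spatial.transform import Rotation as Ro
p=np.load('p.npy');o=robot.get_obs();R=Ro.from_quat(o['tool_rot']).as_matrix()
g=W(p,[float(a) for a in sys.argv[1:4]]) # case x,y ; TCP z
d=o['position']-W(p,(0,0,0));C,S=np.cos(p[2]),np.sin(p[2])
print('t',o['time'],'case pos',np.round([C*d[0]+S*d[1],-S*d[0]+C*d[1],d[2]],4),'tool shift',np.round(R.T@(g-o['position']),4),'toolx deg',np.degrees(np.arctan2(R[1,0],R[0,0])),'tilt',R[2,2],'F',o['ft_force'])
E
python3 togo.py .115 0 .304
```

```text
time: 2.52
position: [0.1448, 0.6082, 0.305]
tool_rot: [0.912, 0.409, 0.0, -0.0]
ft_force: [-0.8, -0.9, 0.2]
grip_width: 0.0005
grip_force: 0.0
t 2.525 case pos [0.2175 0.7267 0.305 ] tool shift [-1.036e-01  7.265e-01  7.000e-04] toolx deg 48.323998889335755 tilt -0.9999994835037503 F [-0.83806413 -0.94659574  0.2377069 ]
```

```bash
python3 -m jog '[0,-0.005,0.04,0,0, 0,-0.005,0.04,0,0, 0,-0.005,0.04,0,0, 0,-0.005,0.04,0,0, 0,-0.005,0.04,0,0, 0,-0.005,0.04,0,0, 0,-0.005,0.04,0,0, 0,-0.005,0.04,0,0, 0,-0.005,0.04,0,0, 0,-0.005,0.04,0,0, 0,-0.005,0.04,0,0, 0,-0.005,0.04,0,0, 0,-0.005,0.04,0,0, 0,-0.005,0.04,0,0, 0,-0.005,0.04,0,0, 0,-0.005,0.04,0,0, 0,-0.005,0.04,0,0, 0,-0.005,0.04,0,0, 0,0,0,0,0]'
python3 togo.py .12 0 .187
```

```text
time: 4.9
position: [0.6233, 0.0585, 0.3039]
tool_rot: [0.913, 0.408, 0.0, 0.0]
ft_force: [-0.6, -0.4, 0.2]
grip_width: 0.0004
grip_force: 0.0
t 4.9 case pos [0.1261 0.0036 0.3039] tool shift [-0.0061  0.0035  0.1169] toolx deg 48.172069631621504 tilt -0.9999995097303975 F [-0.64844004 -0.3937983   0.24293075]
```

```bash
python3 -m jog '[0,0,0,0.03,0, 0,0,0,0.03,0, 0,0,0,0.03,0, 0,0,0,0.027,0, 0,0,0,0,0, 0,-0.01,0,0,0, 0,-0.01,0,0,0, 0,-0.005,0,0,0, 0,-0.005,0,0,0, 0,-0.005,0,0,0, 0,-0.005,0,0,0, 0,-0.005,0,0,0]'
python3 togo.py .01 0 .167
```

```text
time: 6.4
position: [0.5916, 0.0273, 0.1876]
tool_rot: [0.913, 0.408, 0.0, 0.0]
ft_force: [0.7, 0.1, -0.0]
grip_width: 0.0007
grip_force: 0.4
t 6.4 case pos [0.0818 0.0065 0.1876] tool shift [-0.0718  0.0066  0.0206] toolx deg 48.207611840126724 tilt -0.9999998631636895 F [ 0.73126647  0.08284562 -0.03083875]
```

```bash
python3 -m jog '[0,-0.006,0,0.001,0, 0,-0.006,0,0.001,0, 0,-0.006,0,0.001,0, 0,-0.006,0,0.002,0, 0,-0.006,0,0.002,0, 0,-0.006,0,0.002,0, 0,-0.006,0,0.002,0, 0,-0.006,0,0.002,0, 0,-0.006,0,0.002,0, 0,-0.006,0,0.002,0, 0,-0.006,0,0.002,0]'
python3 togo.py .01 0 .167
python3 - <<'E'
from h import *
save(['side','top'],'d.png')
E
```

```text
time: 7.78
position: [0.5473, -0.022, 0.1684]
tool_rot: [0.913, 0.408, -0.0, -0.0]
ft_force: [-0.6, -0.1, 0.7]
grip_width: 0.0002
grip_force: 0.0
t 7.775 case pos [0.0155 0.0067 0.1684] tool shift [-0.0054  0.0068  0.0014] toolx deg 48.206342264235985 tilt -0.9999999916779526 F [-0.59619471 -0.10367293  0.70194569]
```

View pics/d.png

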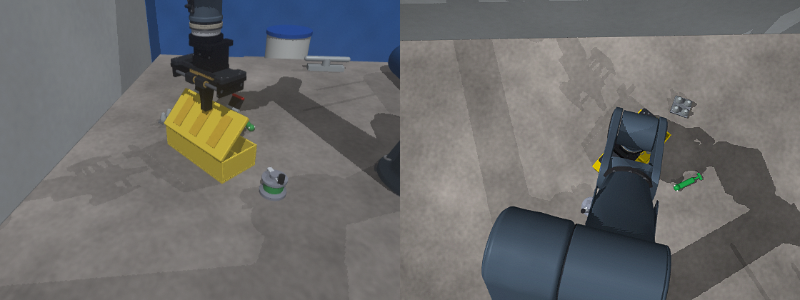

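In the side view the lid leans forward at about 0.9–1 rad, with the finger behind it. I'll keep pushing.

```bash
python3 -m jog '[0,-0.006,0,0.002,0, 0,-0.006,0,0.002,0, 0,-0.006,0,0.002,0, 0,-0.006,0,0.002,0, 0,0,0,0,0, 0,0,0,0,0, 0,0,0,0,0, 0,0,0,0,0, 0,0,0,0,0, 0,0,0,-0.03,0, 0,0,0,-0.04,0, 0,-0.03,0,-0.04,0, 0,-0.03,0,0,0, 0,-0.03,0,0,0]'
python3 togo.py -.088 .065 .25
python3 - <<'E'
from h import *
save(['side','wrist'],'e.png')
print(robot.look_for('side','latch_left')[:2],robot.look_for('wrist','latch_left')[:2])
E
```

```text
time: 9.62
position: [0.4713, -0.1073, 0.2714]
tool_rot: [0.913, 0.409, 0.001, 0.001]
ft_force: [0.6, -0.1, 0.6]
grip_width: 0.0004
grip_force: 0.0
t 9.625 case pos [-0.0988  0.0067  0.2714] tool shift [ 0.0108 -0.0584  0.0213] toolx deg 48.23947781839084 tilt -0.9999980805355069 F [ 0.62816994 -0.05209093  0.55576559]
[{'extent': [346.2, 180.4, 29.7, 16.3], 'conf': 0.72}, {'extent': [383.4, 258.1, 39.1, 53.1], 'conf': 0.32}] [{'extent': [222.4, 159.5, 40.2, 41.0], 'conf': 0.96}]
```

View pics/e.png

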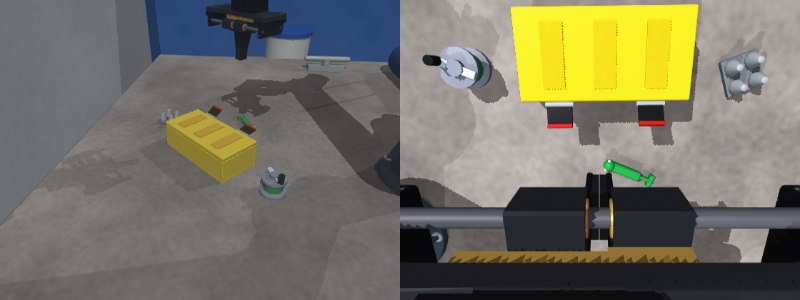

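The lid is shut. In the wrist view the latches stick out of the front edge at about (560,116) and (651,115). I'll refit the pose from the wrist view.

```bash
python3 - <<'E'
from fit import *
from scipy.spatial.transform import Rotation as Ro
m=robot.camera_model('wrist');M=np.array(m['tool_from_camera']);o=robot.get_obs();R=Ro.from_quat(o['tool_rot']).as_matrix()
im=robot.camera('wrist')
hsv=cv2.cvtColor(im,cv2.COLOR_BGR2HSV);mk=cv2.inRange(hsv,(20,120,150),(35,255,255));mk[220:]=0
c=max(cv2.findContours(mk,0,2)[0],key=cv2.contourArea);q=cv2.approxPolyDP(c,8,True)[:,0];print('lid',q.tolist())
def at(u,v,z):
    d=R@(M[:3,:3]@[(u-m['cx'])/m['fx'],(v-m['cy'])/m['fy'],1]);x=o['position']+R@M[:3,3];return x+d*(z-x[2])/d[2]
P=np.load('p.npy');C,S=np.cos(P[2]),np.sin(P[2])
def cf(X):d=X-W(P,(0,0,0));return np.round([C*d[0]+S*d[1],-S*d[0]+C*d[1],X[2]],4)
for u in q:print(u,cf(at(*u,.077)))
red=cv2.inRange(hsv,(0,150,80),(8,255,255));n,_,st,ce=cv2.connectedComponentsWithStats(red)
for i in range(1,n):
    if st[i,4]>30:print('lip',st[i],[cf(at(*ce[i],z)) for z in(.07,.09)])
E
```

```text
lid [[415, 12], [156, 15], [168, 144], [402, 143]]
[415  12] [ 0.0619 -0.1165  0.077 ]
[156  15] [0.0602 0.1181 0.077 ]
[168 144] [-0.0557  0.1192  0.077 ]
[402 143] [-0.0553 -0.1177  0.077 ]
lip [333 173  37   8 274] [array([-0.0911, -0.0699,  0.07  ]), array([-0.0867, -0.0654,  0.09  ])]
lip [206 177  35   7 202] [array([-0.0952,  0.0673,  0.07  ]), array([-0.0905,  0.0637,  0.09  ])]
```

```bash
python3 -m jog '[0,0.006,-0.03,0,0, 0,0.006,-0.028,0.02,0, 0,0,0,0.03,0, 0,0,0,0.03,0, 0,0,0,0.03,0, 0,0,0,0.024,0, 0,0,0,0.015,0, 0,0,0,0.012,0, 0,0,0,0.012,0, 0,0,0,0.012,0, 0,0,0,0.01,0, 0,0,0,0.01,0, 0,0,0,0,0]'
python3 togo.py -.073 .065 .066
```

```text
time: 11.5
position: [0.4359, -0.059, 0.0648]
tool_rot: [0.913, 0.408, -0.001, -0.001]
ft_force: [-0.7, 1.3, -0.9]
grip_width: 0.0003
grip_force: 0.0
t 11.5 case pos [-0.0862  0.0652  0.0648] tool shift [ 0.0132  0.0002 -0.0012] toolx deg 48.189692564048734 tilt -0.9999987468091452 F [-0.65177105  1.29369689 -0.9135459 ]
```

Now I'll push it in against the front.

```bash
python3 -m jog '[0,0.004,0,0,0, 0,0.004,0,0,0, 0,0.003,0,0,0, 0,0.002,0,0,0, 0,0,0,0,0]'
python3 togo.py -.073 .065 .066
```

```text
time: 12.12
position: [0.444, -0.0496, 0.0658]
tool_rot: [0.913, 0.409, -0.001, -0.0]
ft_force: [-4.0, -5.0, 0.6]
grip_width: 0.0002
grip_force: 3.0
t 12.125 case pos [-0.0738  0.0654  0.0658] tool shift [ 0.0008  0.0004 -0.0002] toolx deg 48.288203734926505 tilt -0.9999977230149433 F [-4.00483051 -5.03584018  0.61960774]
```

Contact with the front was reached at about 6 N. I'll back off and do the right latch.

```bash
python3 -m jog '[0,-0.008,0,0,0, 0,-0.007,0,0,0, 0,0,0,-0.03,0, 0,0,0,-0.03,0, 0,0,0,-0.025,0, 0,0,0.035,0,0, 0,0,0.035,0,0, 0,0,0.03,0,0, 0,0,0.03,0,0, 0,0.003,0,0,0, 0,0,0,0.02,0, 0,0,0,0.015,0, 0,0,0,0.012,0, 0,0,0,0.012,0, 0,0,0,0.01,0, 0,0,0,0.01,0, 0,0,0,0.006,0, 0,0,0,0,0]'
python3 togo.py -.073 -.065 .066
```

```text
time: 14.38
position: [0.5337, -0.1449, 0.065]
tool_rot: [0.913, 0.408, -0.0, -0.0]
ft_force: [0.9, -0.6, -0.3]
grip_width: 0.0
grip_force: 0.0
t 14.375 case pos [-0.0852 -0.0649  0.065 ] tool shift [ 0.0122  0.     -0.001 ] toolx deg 48.20140245011033 tilt -0.9999994976838261 F [ 0.85435507 -0.58996864 -0.33436087]
```

```bash
python3 -m jog '[0,0.004,0,0,0, 0,0.004,0,0,0, 0,0.003,0,0,0, 0,0.001,0,0,0, 0,0,0,0,0]'
python3 togo.py -.073 -.065 .066
python3 -m jog '[0,-0.008,0,0,0, 0,-0.012,0,0,0, 0,-0.02,0,-0.01,0, 0,0,0,-0.04,0, 0,0,0,-0.04,0, 0,0,0,-0.05,0, 0,-0.01,-0.03,-0.05,0, 0,0,-0.03,0,0, 0,0,0,0,0]'
python3 togo.py 0 0 .2
python3 - <<'E'
from h import *
save(['top','wrist'],'g.png')
E
```

```text
time: 15.0
position: [0.5416, -0.1365, 0.0657]
tool_rot: [0.913, 0.409, -0.0, 0.0]
ft_force: [-2.0, -3.7, 0.9]
grip_width: 0.0004
grip_force: 2.3
t 15.0 case pos [-0.0737 -0.0653  0.0657] tool shift [ 0.0007 -0.0003 -0.0003] toolx deg 48.238626546769304 tilt -0.9999995007283543 F [-2.03967984 -3.73115135  0.93500949]
time: 16.12
position: [0.4615, -0.1326, 0.2565]
tool_rot: [0.913, 0.408, -0.0, -0.0]
ft_force: [0.1, -0.4, -0.4]
grip_width: 0.0002
grip_force: 0.0
t 16.125 case pos [-0.1241 -0.0029  0.2565] tool shift [ 0.1241 -0.003   0.0565] toolx deg 48.193664718452204 tilt -0.9999999293030449 F [ 0.09686669 -0.38314282 -0.39286553]
```

View pics/g.png

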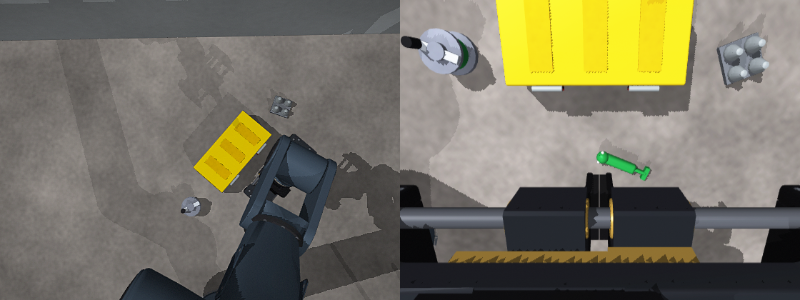

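Both lips have gone from view and only the pins show, at (547,88) and (644,88). I'll back up for an oblique view of the front to confirm that they lie flat.

```bash
python3 -m jog '[0,-0.02,0,0,0, 0,-0.025,0,0,0, 0,-0.025,0,0,0, 0,0,0,0,0]'
python3 - <<'E'
from h import *
a=robot.camera('wrist')[:160,120:440]; cv2.imwrite('pics/i.png',cv2.resize(a,(800,400),interpolation=cv2.INTER_CUBIC))
E
```

```text
time: 16.73
position: [0.4172, -0.1874, 0.255]
tool_rot: [0.913, 0.407, -0.0, -0.0]
ft_force: [0.8, 0.7, -0.6]
grip_width: 0.0006
grip_force: 0.0
```

View pics/i.png

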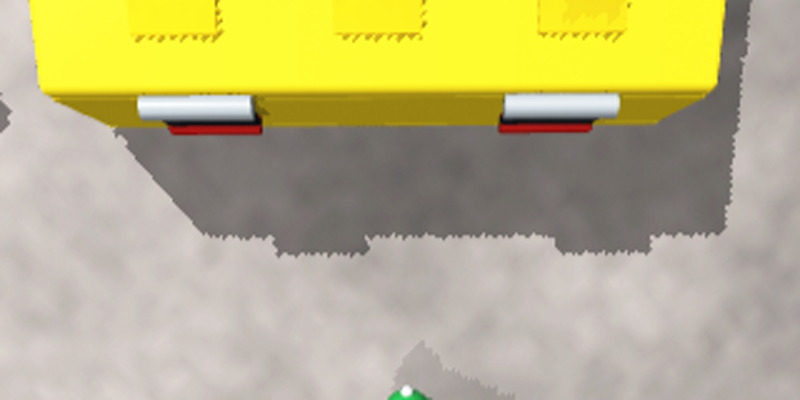

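```bash
python3 - <<'E'
from fit import *
from scipy.spatial.transform import Rotation as Ro
m=robot.camera_model('wrist');M=np.array(m['tool_from_camera']);o=robot.get_obs();R=Ro.from_quat(o['tool_rot']).as_matrix()
P=np.load('p.npy')
def pr(c):
    x=M[:3,:3].T@(R.T@(W(P,c)-o['position'])-M[:3,3]);return np.round([((m['fx']*x[0]/x[2]+m['cx'])-120)*2.5,(m['fy']*x[1]/x[2]+m['cy'])*2.5],1)
for dx in(0,.003):
    print('dx',dx,'lid edge',pr((-.06+dx,.12,.077)),pr((-.06+dx,-.12,.077)),'bottom edge',pr((-.06+dx,0,0)),'pin',pr((-.064+dx,.065,.073)))
    for a in(0,.1,.2,.3,.4):
        s,c=np.sin(a),np.cos(a);print(a,[pr((-.064+dx-.034*s-.002*c,y,.073-.034*c-.002*s*-1)) for y in(.065,-.065)])
E
```

```text
dx 0 lid edge [ 40.2 105. ] [719.5 102. ] bottom edge [383.1 134.3] pin [199.2 118.5]
0 [array([219.2, 137.6]), array([544.3, 136.2])]
0.1 [array([219.6, 146.7]), array([544. , 145.3])]
0.2 [array([219.8, 155.5]), array([543.9, 154.1])]
0.3 [array([219.8, 164. ]), array([543.9, 162.6])]
0.4 [array([219.7, 172.1]), array([544.1, 170.7])]
dx 0.003 lid edge [39.1 95.6] [720.5  92.5] bottom edge [383.1 126.9] pin [198.5 109.3]
0 [array([218.7, 129.4]), array([544.6, 128. ])]
0.1 [array([219.1, 138.5]), array([544.4, 137.1])]
0.2 [array([219.3, 147.4]), array([544.3, 146. ])]
0.3 [array([219.3, 155.9]), array([544.3, 154.5])]
0.4 [array([219.1, 164. ]), array([544.5, 162.6])]
```

Both lips sit within about 0.05 rad of the closed prediction, which is flat given the lip's own thickness. The case pose is unchanged since the lid shut, and the robot is clear of everything.

```bash
python3 -c "
from rig import robot
print(robot.hand_in())"
```

```text
the job is handed in; nothing more can be done
None
```

The lid is shut and both latches are pressed flat against the case's front (within about 0.05 rad in the last image); the reel, sinkers and lure were left alone, and the job was handed in at about 17 s.

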